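# Lay the stone blank on its back against the stop

## Task

Two stone blanks stand on end on the mason's board. Gently push the grey-green one (with the blue-grey tooled face) over onto its back, so that it lies on the board with its tooled face up, then push it along the board until its top end is snug and square against the wooden stop. Only push it, never grip or lift it, and leave the ochre stone standing and all other things where they are.

Things in the scene. Friction and masses are not known exactly. Their poses are not given: they have to be found in the camera images.
- board: Mason's board, fixed plywood sheet 340 (x) by 360 (y) by 18 mm thick lying on the table. Origin at the centre of its underside, z up; its +x points to the dark wooden stop, a batten 35 mm wide and 35 mm high above the board, fixed across the full width of the board along its far end. The stop's near face lies 130 mm from the origin along +x.
- stop (a point): Middle of the foot of the stop's near face, on the board's top surface (18 mm above the table). Axes as the board's: +x points into the stop, y along the stop, z up. The stop is rigid.
- blank: Loose grey-green stone block, 50 mm thick (x), 64 wide (y), 125 tall (z), 0.7 to 0.95 kg. Starts standing on end on the board, in one of two places side by side. Origin at the centre of its foot end, z towards its top end. Its -x face, with blue-grey chisel marks, is the tooled face; it starts facing away from the stop within 9 degrees. Lying on its back: +x down, z level.
- blank_top (a point): Centre of the top end of the grey-green stone (125 mm from its foot). Tipped straight over, the stone leaves 30 to 80 mm of board between this end and the stop.
- blank_center (a point): Centre of the grey-green stone, 25 mm above the board when it lies on its back. Pushed near the top of the tooled face (a few newtons) it tips about its far bottom edge, and beyond 22 degrees falls over by itself.
- other: Loose plain ochre stone block, same size and about the same mass as the grey-green one, standing on end on the board about 170 mm to its side; origin at the centre of its underside. Leave it standing.
- chisel: Stone chisel, 190 mm long and 20 mm wide, 18 mm high, lying on the board lengthwise between the two stones' lanes; origin under the middle of its length. Bystander.
- mallet: Round wooden mason's mallet, 92 mm across, standing on its head with the handle up, 225 mm high; origin at the centre of its underside. Bystander to the left of the board.
- mug: Blue mug, 80 mm across, 85 mm high; origin at the centre of its underside. Bystander to the right.
- offcut: Pale stone offcut 90 by 70 by 45 mm high; origin at the centre of its underside. Bystander to the left.
- brush: Hand brush lying on the table to the right. Bystander.
There are look-alikes about, which are no part of the job. What is shaped like the blank but purple is not meant.

How it is judged:
On the way, in this order (a step that is already met when the one before it is completed fails the run):
1. the grey-green stone lies on its back on the board, tooled face up (angle between blank's own x axis and vertical above 3 rad and height (world z) of blank_center between 0.038 and 0.048 m and x of blank_top in the frame of stop below 0.004 m and y of blank_center in the frame of stop between -0.16 and 0.16 m), for 0.2 s.
2. its top end is snug and square against the stop (all of step 1 and x of blank_top in the frame of stop above -0.006 m and angle between the z axis of blank and the x axis of stop, either way round below 0.09 rad), for 0.2 s.
At the end, for the whole second after the job is handed in: The grey-green stone lies at rest flat on the board (within 8 degrees) with its tooled face up, its top end within 6 mm of the stop and square to it within 5 degrees; the ochre stone stands within 20 mm of where it was; the other things are within 30 mm of where they were (all of step 2 and linear speed of blank below 0.01 m/s and angle between other's own z axis and vertical below 0.08 rad and distance of other from where it was at the start of the episode below 0.02 m and distance of each of mallet, mug, offcut, brush, chisel from where it was at the start of the episode below 0.03 m); the robot touches nothing.
It fails at once if the stone is lifted off the board (its centre rises over 12 mm more than tipping needs, or over 15 mm once lying) (height (world z) of blank_center above 0.097 m or (angle between blank's own x axis and vertical above 2.9 rad and height (world z) of blank_center above 0.058 m)).
It fails at once if the fingers press or squeeze the stone with more than 38 N (contact force between the fingers and blank above 38 N).
It fails at once if the ochre stone is tipped or shoved over 20 mm (angle between other's own z axis and vertical above 0.2 rad or distance of other from where it was at the start of the episode above 0.02 m).
It fails at once if the chisel, mallet, mug, offcut or brush is shoved over 30 mm (distance of any of mallet, mug, offcut, brush, chisel from where it was at the start of the episode above 0.03 m).
It also fails if it takes over 46 s, if anything falls off the work surface, if the arm or the gripper's body presses on something with over 40 N, if the wrist force passes 120 N, or if a joint passes its speed limit or range.

## Robot

A 6-joint arm with a two-finger parallel gripper is mounted at the origin on the work surface. World frame = base frame: x ahead of the robot, y to its left, z up, the work surface at z = 0. Lengths are in m, angles in rad, forces in N, time in s.
With the tool pointing down it reaches from about 0.35 to 0.725 m from the base axis. Payload 4.3 kg.
Tool frame: the origin (TCP) lies between the finger pads; the fingertips stand 14 mm ahead of it and the grasp point (between the pads) lies 5 mm behind it; z points along the fingers, y is the line along which they close (so a half turn about z gives the same grasp; the last joint's range is limited). The gripper opens to 85 mm and grips with 20 to 120 N. Pads are 22 mm wide; open, the fingers measure 114 mm over their backs; the gripper's body (76 mm by 85 mm) begins 54 mm behind the grasp point. The pads swing forward as they close: fully open they stand 13 mm farther back than shut.
Start: joints at [-1.334, 0.377, 0.081, 1.274, 0, 1.46], TCP at [0.195, -0.541, 0.245] pointing down, gripper open.
Joint ranges: [-2.72, 2.72], [-0.84, 1.66], [-1.02, 1.22], [-1.77, 2.12], [-1.37, 1.28], [-3.14, 3.14]. Speed limits (rad/s): [2.57, 2.57, 3.14, 3.14, 3.14, 3.14].

## Interface

Orientations are given as a unit quaternion [w, x, y, z].
In Python, from workcell import arm, grab_frame, camera_info, silhouettes gives the robot as it stands. The module is installed in compiled form; this text tells all that it offers.
- The arm moves only by the tool jog_arm, never from a script. Its argument "targets" is text: rows parted by semicolons, each of 4 numbers parted by spaces: the shift along the tool's x, y, z scaled (see below), then the turn about the tool's z scaled (see below). In form: tx ty tz twist; .... A call has 1 to 12 rows; each row is the pose to reach, as a shift and turn from the pose commanded when the call began, along the tool's axes at that moment, turning the shorter way round; what a row does not reach only later rows make up. The controller multiplies each number of a shift by 150 mm and each number of a turn by 180 degrees. A row lasts 1/10 s, in which the tool goes at most 50 mm and 8.59 degrees, less where a joint would pass 70% of its speed; a pose out of reach is approached as far as the arm can. A call with a number of a shift or a turn outside -1 to 1 is refused whole. A call with a gripper value outside its range is refused whole. "hand" is the opening, from 0 (shut) to 1 (fully open), set as the call begins (left out, the last holds). The fingers move at their own pace and stop on an object; "grip_force" is the grip in N (left out, the last holds). Time passes only in rows, so rows that repeat a pose let the fingers close. It gives the time, the measured TCP pose, the force, the opening and the grip force at its end, in the units of the state.
- arm.read_state(): the state, without advancing time (a new reading comes with each control period).
- grab_frame(name): name is "side" or "top"; returns the picture (420x560x3 uint8, red, green, blue); there is no depth.
- camera_info(name): a dict with "camera_matrix" (3x3 intrinsics, pixels), "extrinsics" (4x4, takes a point from camera to world coordinates). Camera axes: x right, y down, z forward; pixel columns grow to the right and rows downward; lengths in m; the calibration is good to about 2 mm. A picture is of the moment at which its call begins. camera_info takes no time and is no camera call.
- arm.hand_in(): hands the job in; it is judged then, once.
Trained networks look in the newest picture that a camera, given by its name, has taken for a name from the list of things; names that differ only in an ending like _2 or _b are one class to them, and where a whole thing is asked for, a point or a joint stands for the part that bears it (a point fixed in the world has none). Each returns a list of dicts, best first, with "p" (0 to 1); they miss things now and then, are a little off and sometimes report something else, mostly with a low value. They report only what shows in the picture. A call takes as long as a camera call. They do not tell look-alikes from the thing itself.
- silhouettes(camera, target): "region" (420x560 bool, what is visible of it) and "uv" ([column, row] in pixels, amid what is visible of it).
The state is a dict: "time_s": time; "q": joint angles; "qd": joint speeds; "joint_torque": joint torques, N m; "position": TCP position; "tool_rot": TCP orientation; "contact_force": force on the tool from outside, world axes, zero at the start; "ft_torque": the same for the moment, N m; "width": finger opening in m; "grasp_force": force on a finger pad.
Only numpy, scipy, OpenCV 4.12 (cv2) and the standard library are available. Lean on these libraries where they do the work, as an engineer would, in place of code of your own. Each camera call takes 0.05 s, during which the arm holds its last target. There are 200 camera calls.

## Working session

There is one attempt and no reset: what is moved stays moved. The work goes in short steps, Python scripts to look and compute and a tool call to move; the robot and the scene stay as the last step left them, time stands still between calls to the robot, and variables do not carry over. Pictures are saved under pics/ and viewed, at most 10 in all, crops included, and the job is handed in when it is done.

Besides the shell and the picture viewer there is one more tool, called as name(argument=value, ...), one argument or row to a line, values as JSON. jog_arm: Moves the arm, as the interface text tells. Shifts and turns lie within -1 to 1; 1 stands for 150 mm of shift or 180 degrees of turn. Its arguments: {"type":"object","properties":{"targets":{"type":"string"},"hand":{"type":"number"},"grip_force":{"type":"number"}},"required":["targets"]}

```bash
mkdir -p pics; cat > h.py <<'E'
import numpy as np, cv2
from workcell import arm, grab_frame, camera_info, silhouettes
def cam(n):
    c=camera_info(n); return np.array(c["camera_matrix"]),np.array(c["extrinsics"])
def proj(n,P):
    K,T=cam(n); P=np.atleast_2d(P); c=(P-T[:3,3])@T[:3,:3]; u=c@K.T; return u[:,:2]/u[:,2:]
def onz(n,uv,z):
    K,T=cam(n); uv=np.atleast_2d(uv).astype(float)
    d=np.c_[uv,np.ones(len(uv))]@np.linalg.inv(K).T@T[:3,:3].T
    return T[:3,3]+d*((z-T[2,3])/d[:,2:])
def save(n,f):
    im=grab_frame(n); cv2.imwrite(f,im[:,:,::-1]); return im
E
python3 - <<'E'
from h import *
a=save("side","pics/s0.png");b=save("top","pics/t0.png")
for n in("side","top"):
    K,T=cam(n);print(n,K.round(1).tolist(),T.round(3).tolist())
    for t in("blank","other","board","chisel"):
        for r in silhouettes(n,t)[:3]:
            print(n,t,round(r["p"],2),np.round(r["uv"]),r["region"].sum())
s=arm.read_state();print(s["time_s"],s["position"],s["tool_rot"],s["width"])
E
```

```text
side [[391.6, 0.0, 281.3], [0.0, 391.6, 209.9], [0.0, 0.0, 1.0]] [[-0.999, -0.024, 0.042, 0.533], [-0.047, 0.705, -0.707, 0.749], [-0.013, -0.708, -0.706, 0.87], [0.0, 0.0, 0.0, 1.0]]
side blank 0.88 [302. 251.] 974
side blank 0.61 [308. 314.] 1407
side other 0.73 [302. 204.] 812
side board 0.82 [270. 252.] 9895
side chisel 0.78 [273. 238.] 282
top [[473.3, 0.0, 283.7], [0.0, 473.3, 209.8], [0.0, 0.0, 1.0]] [[0.008, -0.983, 0.183, 0.379], [-1.0, -0.01, -0.011, 0.016], [0.013, -0.183, -0.983, 1.294], [0.0, 0.0, 0.0, 1.0]]
top blank 0.85 [173. 246.] 799
top blank 0.83 [243. 240.] 629
top other 0.64 [310. 244.] 629
top board 0.65 [314. 242.] 720
top board 0.63 [280. 216.] 14525
top chisel 0.74 [135. 194.] 953
top chisel 0.61 [277. 226.] 416
0.5 [ 0.19544611 -0.54077199  0.24532402] [2.44768333e-05 9.85004248e-01 1.72530088e-01 6.15843201e-06] 0.08524911254857998
```

View pics/s0.png

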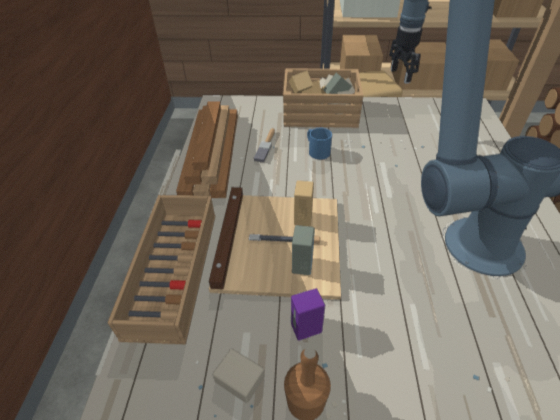

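View pics/t0.png

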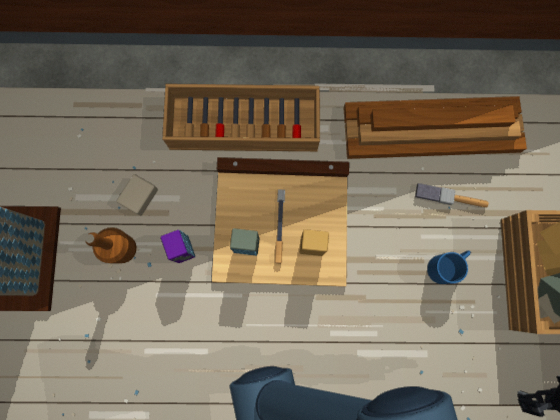

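Candidates for the blank: grey-green block at top (243,240) / side (302,251), the purple block at top (173,246) / side (308,314), and the ochre block at top (315,241). The grey-green block on the board fits the description, and purple is ruled out by the text. I'll confirm it in a crop and fit the poses.

```bash
cat >> h.py <<'E'
from scipy.optimize import minimize
def box(x,y,yaw,z0,dx,dy,dz):
    c=np.array([[i*dx/2,j*dy/2,k*dz] for i in(-1,1) for j in(-1,1) for k in(0,1)])
    R=np.array([[np.cos(yaw),-np.sin(yaw)],[np.sin(yaw),np.cos(yaw)]])
    return np.c_[c[:,:2]@R.T+[x,y],c[:,2]+z0]
def hullmask(n,P,S=4):
    h=cv2.convexHull(proj(n,P).astype(np.float32)).reshape(-1,2)
    m=np.zeros((420*S,560*S),np.uint8); cv2.fillPoly(m,[np.round((h+.5)*S*16-8).astype(np.int32)],255,shift=4)
    return cv2.resize(m,(560,420),interpolation=cv2.INTER_AREA)/255.
def fitbox(masks,p0,z0,d):
    def f(p): return sum(np.abs(hullmask(n,box(p[0],p[1],p[2],z0,*d))-m).sum() for n,m in masks.items())
    best=min((minimize(f,[p0[0],p0[1],a],method="Nelder-Mead",options=dict(initial_simplex=[[p0[0],p0[1],a],[p0[0]+.01,p0[1],a],[p0[0],p0[1]+.01,a],[p0[0],p0[1],a+.1]])) for a in(-.1,0.,.1)),key=lambda r:r.fun)
    return best.x,best.fun
def find(n,t,uv,r=15):
    s=[q for q in silhouettes(n,t) if np.hypot(*(np.array(q["uv"])-uv))<r]
    return s[0]["region"].astype(float) if s else None
E
python3 - <<'E'
from h import *
a=grab_frame("side");b=grab_frame("top")
c=np.hstack([cv2.resize(a[170:300,205:355],(600,520),interpolation=2)[:,:400*600//600+200][:,150:550],cv2.resize(b[150:290,205:355],(400,373),interpolation=2).__class__ and cv2.resize(b[150:290,205:355],(400,520),interpolation=2)])
cv2.imwrite("pics/crop0.png",c[:,:,::-1])
for t,us,ut in(("blank",(302,251),(243,240)),("other",(302,204),(313,243))):
    m={"side":find("side",t,us),"top":find("top",t,ut)}
    m={k:v for k,v in m.items() if v is not None}
    p0=onz("top",[ut],.1)[0]
    print(t,list(m),p0.round(3))
    for kk in (m,*[{k:v} for k,v in m.items()]):
        x,f=fitbox(kk,p0[:2],.018,(.05,.064,.125)); print(list(kk),x[:2].round(4),np.degrees(x[2]).round(1),round(f),sum(v.sum() for v in kk.values()))
# stop near-face: board corners region
r=find("top","board",(280,216),20)
cs=cv2.minAreaRect(np.argwhere(r>0)[:,::-1].astype(np.float32));print(cv2.boxPoints(cs).round(1).tolist(), onz("top",cv2.boxPoints(cs),.018).round(3).tolist())
# batten near foot pts in top view
print(onz("top",[[216,174],[349,176],[213,283],[347,286]],.018).round(4).tolist())
E
```

```text
blank ['side', 'top'] [0.522 0.105 0.1  ]
['side', 'top'] [0.518  0.1019] -6.2 117 1767.0
['side'] [0.5201 0.1027] 2.2 86 1027.0
['top'] [0.5189 0.1017] -6.7 51 740.0
other ['side', 'top'] [ 0.516 -0.072  0.1  ]
['side', 'top'] [ 0.5176 -0.0733] -4.0 102 1481.0
['side'] [ 0.5172 -0.0744] -4.3 49 818.0
['top'] [ 0.5186 -0.0738] -3.8 46 663.0
[[211.3000030517578, 282.6000061035156], [214.10000610351562, 156.60000610351562], [348.29998779296875, 159.60000610351562], [345.5, 285.6000061035156]] [[0.417, 0.193, 0.018], [0.765, 0.198, 0.018], [0.761, -0.178, 0.018], [0.412, -0.165, 0.018]]
[[0.7149, 0.1908, 0.018], [0.7135, -0.179, 0.018], [0.4158, 0.1885, 0.018], [0.4109, -0.1685, 0.018]]
```

View pics/crop0.png

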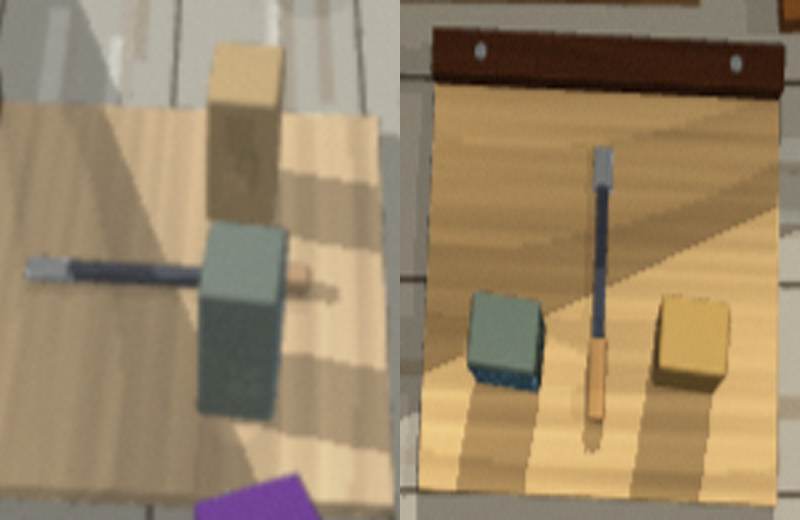

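The crop confirms the grey-green block on the board, with its blue tooled face on the robot side. The ochre and purple blocks are bystanders. Next I'll fit the stop line and work out the first moves.

```bash
cat >> h.py <<'E'
def frac(wp,yaws=None):
    s=arm.read_state(); w,x,y,z=s["tool_rot"]
    from scipy.spatial.transform import Rotation as R
    Rm=R.from_quat([x,y,z,w]).as_matrix(); a=np.degrees(np.arctan2(Rm[1,0],Rm[0,0]))
    print("t",round(s["time_s"],2),"pos",s["position"].round(4) if hasattr(s["position"],"round") else s["position"],"toolx deg",round(a,2),"F",np.round(s["contact_force"],1))
    for i,p in enumerate(wp):
        d=Rm.T@(np.array(p[:3])-s["position"])/.15
        print(p,d.round(3),"twist",round((a-p[3])/180,4))
E
python3 - <<'E'
from h import *
b=grab_frame("top").astype(float)
def edge(c,r0,r1,s):
    g=np.gradient(cv2.GaussianBlur(b,(0,0),.8).sum(2)[:,c])[r0:r1]*s
    i=np.argmax(g); i=min(max(i,1),len(g)-2); a,m,d=g[i-1:i+2]; return r0+i+.5*(a-d)/(a-2*m+d)
for nm,cols,r0,r1,s in(("stop",list(range(222,345,3)),168,182,1),("near",list(range(220,228,1))+list(range(255,295,2))+list(range(335,344)),276,292,-1)):
    P=onz("top",[[c,edge(c,r0,r1,s)] for c in cols],.018)
    for _ in range(3):
        k=np.polyfit(P[:,1],P[:,0],1); e=P[:,0]-np.polyval(k,P[:,1]); P=P[abs(e)<2*e.std()+1e-4]
    print(nm,"x at y=.1",np.polyval(k,.1).round(4),"yaw",np.degrees(-np.arctan(k[0])).round(2),e.std().round(4),len(P))
r=find("top","chisel",(277,226),20)
q=onz("top",np.argwhere(r>0)[:,::-1],.03);print("chisel",q.min(0).round(3),q.max(0).round(3))
frac([(.25,-.45,.245,19.87),(.35,-.35,.245,-6.5),(.43,.11,.245,-6.5)])
E
```

```text
stop x at y=.1 0.718 yaw -1.39 0.0002 41
near x at y=.1 0.4192 yaw -1.52 0.0003 35
chisel [0.472 0.002 0.03 ] [0.674 0.027 0.03 ]
t 0.95 pos [ 0.1955 -0.5408  0.2453] toolx deg 19.87 F [ 0.1 -1.   0.1]
(0.25, -0.45, 0.245, 19.87) [ 0.548 -0.446  0.002] twist 0.0
(0.35, -0.35, 0.245, -6.5) [ 1.401 -0.846  0.002] twist 0.1465
(0.43, 0.11, 0.245, -6.5) [ 2.945e+00 -3.549e+00  2.000e-03] twist 0.1465
```

jog_arm(
  targets="0.9 -0.9 0 0.1465; 0.9 -0.9 0 0.1465; 0.9 -0.9 0 0.1465; 0.9 -0.9 0 0.1465; 0.9 -0.9 0 0.1465; 0.9 -0.9 0 0.1465",
  hand=0.4,
)

```text
time_s: 1.55
position: [0.2769, -0.3676, 0.2457]
tool_rot: [0.001, 0.998, -0.056, 0.0]
contact_force: [0.9, -0.5, 0.4]
width: 0.0339
grasp_force: 0.0
```

```bash
python3 -c "
from h import *
frac([(.40,-.25,.245,-6.5),(.42,-.10,.245,-6.5),(.42,.11,.245,-6.5)])"
```

```text
t 1.55 pos [ 0.2769 -0.3676  0.2457] toolx deg -6.38 F [ 0.9 -0.5  0.4]
(0.4, -0.25, 0.245, -6.5) [ 0.728 -0.87   0.004] twist 0.0007
(0.42, -0.1, 0.245, -6.5) [ 0.75  -1.879  0.003] twist 0.0007
(0.42, 0.11, 0.245, -6.5) [ 5.94e-01 -3.27e+00  1.00e-03] twist 0.0007
```

jog_arm(
  targets="0.73 -1 0 0; 0.73 -1 0 0; 0.73 -1 0 0; 0.73 -1 0 0; 0.73 -1 0 0",
)

```text
time_s: 2.05
position: [0.4048, -0.2301, 0.2453]
tool_rot: [-0.0, 0.999, -0.054, 0.001]
contact_force: [-0.4, -0.8, -0.4]
width: 0.0338
grasp_force: 0.0
```

jog_arm(
  targets="0 -1 0 0; 0 -1 0 0; 0 -1 0 0; 0 -1 0 0; 0 -1 0 0",
)

```text
time_s: 2.55
position: [0.4197, -0.083, 0.2454]
tool_rot: [0.001, 0.998, -0.056, 0.0]
contact_force: [1.0, -0.1, 0.4]
width: 0.0339
grasp_force: 0.0
```

```bash
python3 -c "
from h import *
frac([(.44,.111,.245,-6.5),(.44,.111,.13,-6.5)])"
```

```text
t 2.55 pos [ 0.4197 -0.083   0.2454] toolx deg -6.44 F [ 1.  -0.1  0.4]
(0.44, 0.111, 0.245, -6.5) [-1.1e-02 -1.3e+00  1.0e-03] twist 0.0003
(0.44, 0.111, 0.13, -6.5) [-0.011 -1.301  0.768] twist 0.0003
```

jog_arm(
  targets="0 -1 0 0; 0 -1 0 0; 0 -1 0 0; 0 -1 0 0; 0 -1 0 0",
)

```text
time_s: 3.05
position: [0.4345, 0.0346, 0.2452]
tool_rot: [-0.012, 0.999, -0.04, 0.0]
contact_force: [0.6, -0.4, 0.6]
width: 0.0341
grasp_force: 0.0
```

jog_arm(
  targets="0 -0.3 0 0; 0 -0.3 0.3 0; 0 -0.3 0.6 0; 0 -0.3 0.77 0; 0 -0.3 0.77 0; 0 -0.3 0.77 0",
)

```text
time_s: 3.65
position: [0.4363, 0.0557, 0.1312]
tool_rot: [-0.023, 0.999, -0.024, -0.0]
contact_force: [0.2, -0.9, 0.5]
width: 0.034
grasp_force: 0.0
```

```bash
python3 - <<'E'
from h import *
b=save("top","pics/t1.png");a=grab_frame("side")
c=np.hstack([cv2.resize(a[150:300,205:355],(400,400)),cv2.resize(b[150:300,205:355],(400,400))]);cv2.imwrite("pics/c1.png",c[:,:,::-1])
frac([(.52-.0285-.011,.102+.0033,.13,-6.5)])
E
```

```text
t 3.75 pos [0.4381 0.0562 0.1328] toolx deg -2.66 F [1.1 0.1 1.5]
(0.4805, 0.10529999999999999, 0.13, -6.5) [ 0.267 -0.339  0.035] twist 0.0213
```

View pics/c1.png

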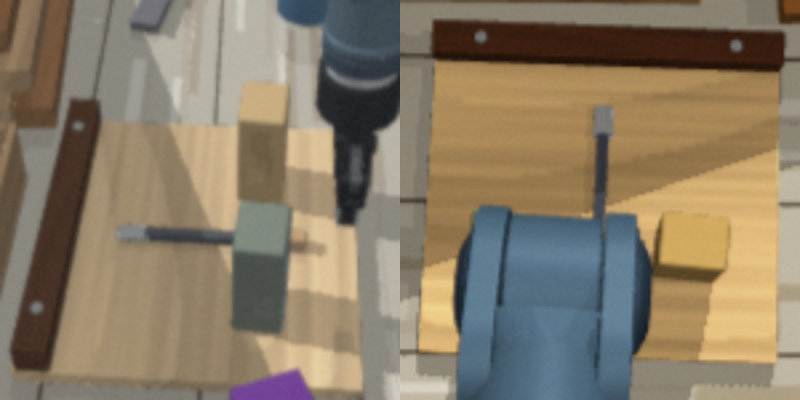

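The side crop shows the fingers at about (350,215), robot-side of the stone, which is still standing. The arm stopped short in y and twist, so I'll check the joints.

```bash
python3 -c "
from h import *
s=arm.read_state();print(s['time_s'],np.round(s['q'],3),np.round(s['tool_rot'],4))"
```

```text
3.75 [-0.048  0.179 -0.495  0.895  0.046  3.14 ] [-0.0231  0.9995 -0.0232  0.0018]
```

jog_arm(
  targets="-0.1 0 -0.3 -0.5; -0.1 0 -0.3 -0.5; -0.1 0 -0.3 -0.5; -0.1 0 -0.3 -0.5; -0.1 0 -0.3 -0.5; -0.1 0 -0.3 -0.5; -0.1 0 -0.3 -0.5; -0.1 0 -0.3 -0.5; -0.1 0 -0.3 -0.5; -0.1 0 -0.3 -0.5; -0.1 0 -0.3 -0.5; -0.1 0 -0.3 -0.5",
)

```text
time_s: 4.95
position: [0.4228, 0.0555, 0.1779]
tool_rot: [-0.015, 0.723, 0.691, 0.018]
contact_force: [-0.2, -0.4, 0.0]
width: 0.0339
grasp_force: 0.0
```

```bash
python3 -c "
from h import *
print(arm.read_state()['q'])
frac([(.43,.111,.175,173.5)])"
```

```text
[-0.05108763  0.10961891 -0.45056885  1.00756193  0.04633111  1.56486154]
t 4.95 pos [0.4228 0.0555 0.1779] toolx deg 87.42 F [-0.2 -0.4  0. ]
(0.43, 0.111, 0.175, 173.5) [0.37  0.031 0.037] twist -0.4782
```

jog_arm(
  targets="0.37 0.03 0.04 -0.478; 0.37 0.03 0.04 -0.478; 0.37 0.03 0.04 -0.478; 0.37 0.03 0.04 -0.478; 0.37 0.03 0.04 -0.478; 0.37 0.03 0.04 -0.478; 0.37 0.03 0.04 -0.478; 0.37 0.03 0.04 -0.478; 0.37 0.03 0.04 -0.478; 0.37 0.03 0.04 -0.478; 0.37 0.03 0.04 -0.478; 0.37 0.03 0.04 -0.478",
)

```text
time_s: 6.15
position: [0.4289, 0.1113, 0.1733]
tool_rot: [0.0, 0.059, 0.998, 0.023]
contact_force: [0.5, -0.7, -0.4]
width: 0.0341
grasp_force: 0.0
```

```bash
python3 -c "
from h import *
print(arm.read_state()['q'])
u=np.array([np.cos(np.radians(-6.5)),np.sin(np.radians(-6.5))])
w=lambda d,z:(*(np.array([.519,.102])+u*(-.025-.011+d)),z,173.5)
frac([w(-.02,.13),w(0,.13),w(.03,.13),w(.05,.13)])"
```

```text
[ 0.07915184  0.14262122 -0.42443866  0.99692773  0.04620894  0.19709234]
t 6.15 pos [0.4289 0.1113 0.1733] toolx deg 173.25 F [ 0.5 -0.7 -0.4]
(np.float64(0.4633599760821111), np.float64(0.10833937997100276), 0.13, 173.5) [-0.231 -0.006  0.288] twist -0.0014
(np.float64(0.4832314131956429), np.float64(0.10607531569564463), 0.13, 173.5) [-0.364 -0.005  0.288] twist -0.0014
(np.float64(0.5130385688659405), np.float64(0.10267921928260744), 0.13, 173.5) [-0.564 -0.004  0.288] twist -0.0014
(np.float64(0.5329100059794722), np.float64(0.1004151550072493), 0.13, 173.5) [-0.697 -0.004  0.287] twist -0.0014
```

jog_arm(
  targets="-0.1 -0.005 0.29 0; -0.23 -0.005 0.29 0; -0.28 -0.005 0.29 0; -0.31 -0.005 0.29 0; -0.33 -0.005 0.29 0; -0.35 -0.005 0.29 0; -0.37 -0.005 0.29 0; -0.39 -0.005 0.29 0; -0.41 -0.005 0.29 0; -0.43 -0.005 0.29 0; -0.45 -0.005 0.29 0; -0.47 -0.005 0.29 0",
)

```text
time_s: 7.35
position: [0.4986, 0.1046, 0.1288]
tool_rot: [-0.001, 0.057, 0.998, 0.023]
contact_force: [-2.4, 0.0, 2.1]
width: 0.0343
grasp_force: 1.0
```

```bash
python3 - <<'E'
from h import *
a=grab_frame("side")
cv2.imwrite("pics/c2.png",cv2.resize(a[150:300,205:355],(400,400))[:,:,::-1])
frac([])
E
```

```text
t 7.4 pos [0.4994 0.1044 0.1288] toolx deg 173.48 F [-1.   0.7  0.7]
```

View pics/c2.png

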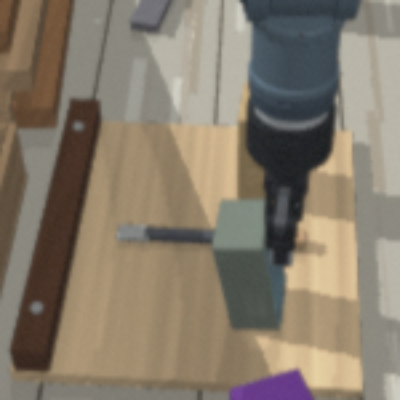

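The stone is tilting about its far bottom edge: in the crop its top edge is now at (240,210) and its foot is still at (260,328). I'll keep pushing.

jog_arm(
  targets="-0.02 0 0 0; -0.04 0 0 0; -0.06 0 0 0; -0.08 0 0 0; -0.1 0 0 0; -0.12 0 0 0; -0.14 0 0 0; -0.16 0 0 0; -0.18 0 0 0; -0.2 0 0 0; -0.22 0 0 0; -0.24 0 0 0",
)

```text
time_s: 8.6
position: [0.5343, 0.1005, 0.1286]
tool_rot: [-0.001, 0.057, 0.998, 0.023]
contact_force: [-0.3, -0.4, -0.3]
width: 0.0341
grasp_force: 0.0
```

jog_arm(
  targets="0 0 0 0; 0 0 0 0; 0.2 0 0 0; 0.4 0 0 0; 0.4 0 0 0; 0.4 0 0 0",
)

```text
time_s: 9.2
position: [0.4741, 0.1074, 0.129]
tool_rot: [-0.0, 0.057, 0.998, 0.023]
contact_force: [1.0, -0.2, 0.2]
width: 0.034
grasp_force: 0.0
```

```bash
python3 - <<'E'
from h import *
a=grab_frame("side")
cv2.imwrite("pics/c3.png",cv2.resize(a[150:300,205:355],(400,400))[:,:,::-1])
for r in silhouettes("side","blank"): print(r["p"],r["uv"],r["region"].sum())
m=[q for q in silhouettes("side","blank") if abs(q["uv"][1]-314)>20]
if m:
  for c in (.59,.62):
    print(fitbox({"side":m[0]["region"].astype(float)},(c,.1),.018,(.125,.064,.05)))
frac([])
E
```

```text
0.71 [307.2, 313.1] 1374
0.61 [268.9, 255.2] 1376
0.23 [306.3, 387.3] 2367
(array([ 0.60675819,  0.09305077, -0.07720941]), np.float64(106.43529411764705))
(array([ 0.60686908,  0.09368253, -0.07409309]), np.float64(105.11764705882354))
t 9.35 pos [0.4758 0.1073 0.1292] toolx deg 173.48 F [ 0.2 -0.1 -0.2]
```

View pics/c3.png

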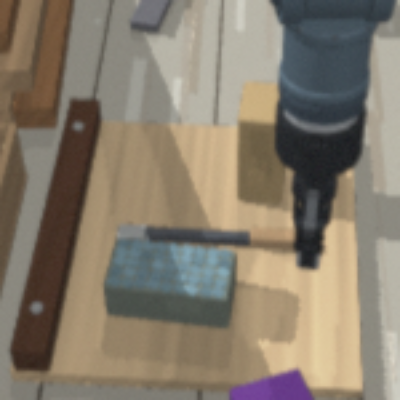

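The stone lies tooled face up at crop (170,280), clear of the chisel. I'll square the tool to the stop, lower it and push the foot end.

```bash
python3 -c "
from h import *
frac([(.495,.0963,.13,178.55),(.505,.0961,.047,178.55)])"
```

```text
t 9.35 pos [0.4758 0.1073 0.1292] toolx deg 173.48 F [ 0.2 -0.1 -0.2]
(0.495, 0.0963, 0.13, 178.55) [-0.135 -0.058 -0.008] twist -0.0282
(0.505, 0.0961, 0.047, 178.55) [-0.203 -0.078  0.544] twist -0.0282
```

jog_arm(
  targets="-0.135 -0.058 0 -0.0282; -0.16 -0.06 0.2 -0.0282; -0.18 -0.07 0.4 -0.0282; -0.2 -0.078 0.5 -0.0282; -0.2 -0.078 0.544 -0.0282; -0.2 -0.078 0.544 -0.0282; -0.2 -0.078 0.544 -0.0282",
)

```text
time_s: 10.05
position: [0.5039, 0.0961, 0.0473]
tool_rot: [0.001, 0.013, 1.0, 0.023]
contact_force: [0.2, -0.7, 0.2]
width: 0.0345
grasp_force: 0.0
```

```bash
python3 -c "
from h import *
frac([(.531,.0955,.047,178.55),(.570,.0945,.047,178.55),(.582,.0942,.047,178.55)])"
```

```text
t 10.05 pos [0.5039 0.0961 0.0473] toolx deg 178.56 F [ 0.2 -0.7  0.2]
(0.531, 0.0955, 0.047, 178.55) [-0.181  0.     0.002] twist 0.0
(0.57, 0.0945, 0.047, 178.55) [-0.441  0.     0.003] twist 0.0
(0.582, 0.0942, 0.047, 178.55) [-0.521  0.     0.003] twist 0.0
```

jog_arm(
  targets="-0.08 0 0 0; -0.14 0 0 0; -0.17 0 0 0; -0.19 0 0 0; -0.21 0 0 0; -0.23 0 0 0; -0.25 0 0 0; -0.27 0 0 0; -0.29 0 0 0; -0.31 0 0 0; -0.33 0 0 0; -0.35 0 0 0",
)

```text
time_s: 11.25
position: [0.5513, 0.0944, 0.0458]
tool_rot: [-0.003, 0.013, 1.0, 0.023]
contact_force: [-8.7, -1.0, 4.8]
width: 0.0344
grasp_force: 4.3
```

jog_arm(
  targets="-0.02 0 0 0; -0.04 0 0 0; -0.06 0 0 0; -0.08 0 0 0; -0.09 0 0 0; -0.1 0 0 0; -0.11 0 0 0; -0.12 0 0 0; -0.12 0 0 0",
)

```text
time_s: 12.15
position: [0.5697, 0.0946, 0.0458]
tool_rot: [-0.003, 0.012, 1.0, 0.023]
contact_force: [-7.9, -0.7, 4.7]
width: 0.034
grasp_force: 3.5
```

```bash
python3 - <<'E'
from h import *
a=grab_frame("side")
cv2.imwrite("pics/c4.png",cv2.resize(a[150:300,205:355],(600,600),interpolation=2)[:,:,::-1])
m=[q for q in silhouettes("side","blank") if abs(q["uv"][1]-314)>20]
if m: print(fitbox({"side":m[0]["region"].astype(float)},(.63,.09),.018,(.125,.064,.05)))
frac([])
E
```

```text
(array([0.64319745, 0.09578724, 0.0435047 ]), np.float64(174.16470588235293))
t 12.25 pos [0.5697 0.0946 0.0458] toolx deg 178.59 F [-7.   1.6  3.8]
```

View pics/c4.png

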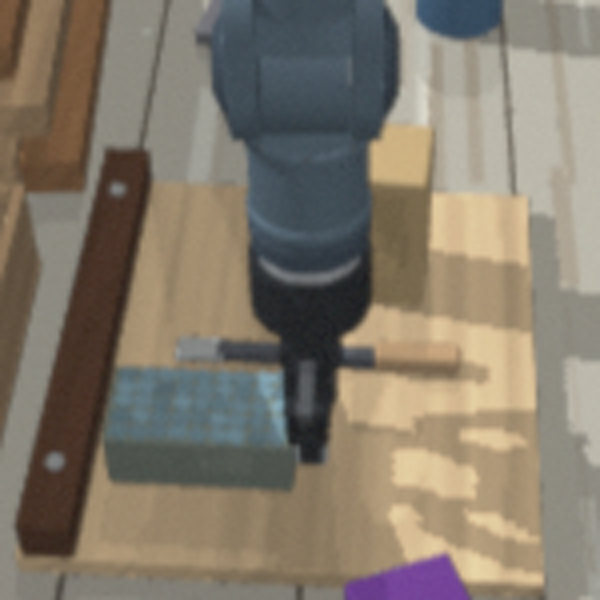

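The stone's top end, at crop (108,440), is about 12 mm from the stop and close to square. I'll go on in small steps and watch the force.

jog_arm(
  targets="-0.015 0 0 0; -0.03 0 0 0; -0.045 0 0 0; -0.06 0 0 0; -0.07 0 0 0; -0.07 0 0 0",
)

```text
time_s: 12.85
position: [0.5803, 0.0943, 0.0458]
tool_rot: [-0.003, 0.012, 1.0, 0.023]
contact_force: [-6.7, 0.1, 4.0]
width: 0.0343
grasp_force: 3.3
```

jog_arm(
  targets="-0.01 0 0 0; -0.01 0 0 0",
)

```text
time_s: 13.05
position: [0.5814, 0.0943, 0.0458]
tool_rot: [-0.003, 0.012, 1.0, 0.023]
contact_force: [-7.8, 1.2, 5.8]
width: 0.0345
grasp_force: 4.0
```

jog_arm(
  targets="-0.01 0 0 0; -0.01 0 0 0",
)

```text
time_s: 13.25
position: [0.5813, 0.0943, 0.0457]
tool_rot: [-0.005, 0.012, 1.0, 0.023]
contact_force: [-12.2, 0.2, 8.4]
width: 0.0343
grasp_force: 5.9
```

jog_arm(
  targets="-0.01 0 0 0; -0.01 0 0 0; -0.01 0 0 0",
)

```text
time_s: 13.55
position: [0.5813, 0.0943, 0.0456]
tool_rot: [-0.006, 0.012, 1.0, 0.023]
contact_force: [-15.6, 0.4, 12.1]
width: 0.0343
grasp_force: 7.7
```

jog_arm(
  targets="-0.007 0 0 0; -0.007 0 0 0; -0.007 0 0 0",
)

```text
time_s: 13.85
position: [0.5813, 0.0943, 0.0457]
tool_rot: [-0.007, 0.012, 1.0, 0.023]
contact_force: [-18.6, -0.3, 14.9]
width: 0.0342
grasp_force: 9.1
```

The position is stalled and the force is rising, so the stone is seated. I'll back off, raise the tool and check.

jog_arm(
  targets="0.04 0 0 0; 0.15 0 0 0; 0.3 0 0 0; 0.45 0 0 0; 0.5 0 -0.3 0; 0.5 0 -0.6 0; 0.5 0 -0.9 0; 0.5 0 -0.9 0; 0.5 0 -0.9 0",
)

```text
time_s: 14.75
position: [0.5158, 0.0895, 0.1829]
tool_rot: [0.002, 0.013, 1.0, 0.023]
contact_force: [-0.7, -0.1, -0.6]
width: 0.0342
grasp_force: 0.0
```

```bash
python3 - <<'E'
from h import *
a=grab_frame("side");b=grab_frame("top")
c=np.hstack([cv2.resize(a[150:300,205:355],(400,600),interpolation=2) if 0 else cv2.resize(a[190:290,205:305],(400,400),interpolation=2),cv2.resize(b[150:250,205:305],(400,400),interpolation=2)]);cv2.imwrite("pics/c5.png",c[:,:,::-1])
m={}
for n in("side","top"):
  for q in silhouettes(n,"blank"):
    print(n,round(q["p"],2),np.round(q["uv"]),q["region"].sum())
    if n=="side" and abs(q["uv"][1]-255)<20 or n=="top" and abs(q["uv"][0]-245)<25: m.setdefault(n,q["region"].astype(float))
for k in m:
  x,f=fitbox({k:m[k]},(.655,.093),.018,(.125,.064,.05));print(k,x.round(4),np.degrees(x[2]).round(1),f)
frac([])
E
```

```text
side 0.94 [307. 312.] 1387
side 0.91 [250. 258.] 1427
top 0.93 [176. 245.] 822
side [ 0.6539  0.0964 -0.0032] -0.2 65.21176470588236
t 14.95 pos [0.5131 0.0895 0.1796] toolx deg 178.56 F [ 0.3 -0.4 -0.4]
```

View pics/c5.png

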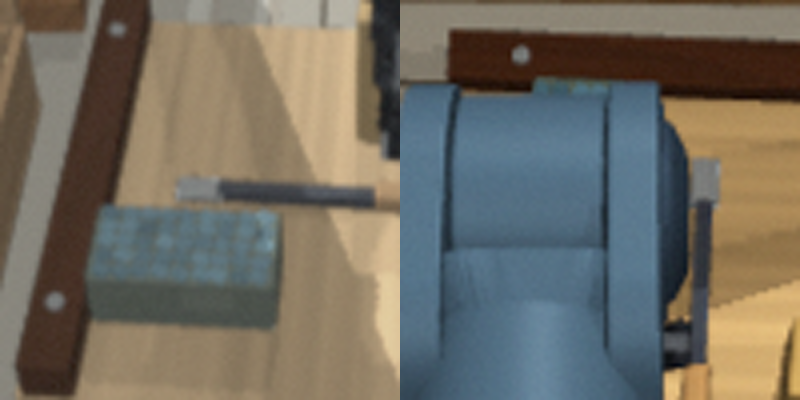

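The stone is flush and square against the stop at side crop (95,265), tooled face up. The chisel and ochre stone are undisturbed and the tool is clear, so I'll hand in.

```bash
python3 -c "
from h import *
print(arm.hand_in())"
```

```text
the job is handed in; nothing more can be done
None
```

I tipped the grey-green stone onto its back, tooled face up, and pushed it snug and square against the stop. The job is handed in; no verdict came back, but the last pictures show it seated, with the ochre stone standing and the chisel in place (mallet, mug, offcut and brush not re-checked).

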